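# Close and seat the filter cover of a water purifier

## Robot

A 6-joint arm with a two-finger parallel gripper is mounted at the origin on the work surface. World frame = base frame: x ahead of the robot, y to its left, z up, the work surface at z = 0. Lengths are in mm, angles in rad, forces in N, time in s.
With the tool pointing down it reaches from about 350 to 875 mm from the base axis. Payload 4.2 kg.
Tool frame: the origin (TCP) lies at the centre of the arm's flange, where the gripper is bolted on; the fingertips stand robot.tips_ahead ahead of it and the grasp point (between the pads) lies 155 mm ahead of it (robot.tips_ahead is the distance from the TCP to the fingertips, in mm); z points along the fingers, y is the direction in which the jaws open and shut (so a half turn about z gives the same grasp; the last joint's range is limited). The gripper opens to 85 mm and grips with 20 to 120 N. Pads are 22 mm wide; open, the fingers measure 114 mm over their backs; the gripper's body (76 mm by 85 mm) begins 54 mm behind the grasp point. The pads swing forward as they close: fully open they stand 13 mm farther back than shut.
Start: joints at [-0.905, 0.385, 0.008, 0, -1.194, -0.259], TCP at [247.309, -573.967, 404.712] pointing down, gripper open.
Joint ranges: [-3.14, 3.14], [-1.21, 2.06], [-1.07, 1.41], [-3.16, 2.05], [-2.99, -0.16], [-3.1, 3.1]. Speed limits (rad/s): [2.79, 2.79, 3.14, 3.14, 3.14, 3.14].

## Interface

Orientations are given as a unit quaternion [x, y, z, w].
In Python, from station import status, optics, close_job, robot gives the robot as it stands.
- The arm moves only by the shell command python3 -m creep 'ROWS'. ROWS is JSON, a list of rows, each a list of 7 numbers: the opening, from -1 (shut) to 1 (fully open), then the shift along the tool's x, y, z in units of 25 mm (1.0 is 25 mm), then the turn, a rotation vector about the tool's x, y, z in degrees. A call has 1 to 8 rows; each row shifts and turns the commanded pose from where the row before left it, along the tool's axes as they then stand; what a row does not reach is not made up. A row lasts 1/8 s, in which the tool goes at most 62.5 mm and 10.7 degrees, less where a joint would pass 70% of its speed; a pose out of reach is approached as far as the arm can. A call is refused whole if a number of a shift passes 1 or a number of a turn 10.7, either way. A call with a gripper value outside its range is refused whole. The fingers move at their own pace and stop on an object; the grip force is fixed at half the most. Time passes only in rows, so rows that do not move let the fingers close. It gives the time, the measured TCP pose, the force and the opening at its end, in the units of the state.
- status.get_state(): the state, without advancing time (a new reading comes with each control period).
- optics.camera(name): name is "side" or "top" or "wrist"; returns a dict with "image" (480x640x3 uint8, blue, green, red), "depth" (480x640 float32, mm along the optical axis (not along the pixel's ray), 0 where there is no reading), "fov_y" (degrees; the focal length in pixels is half the picture's height over the tangent of half this angle, whatever the lens; pixels are square), "cx", "cy" (the principal point, pixels), "camera_from_world" (4x4, takes a point from world to camera coordinates); the wrist camera has in their place "hand_eye" (4x4, takes a point from camera to tool coordinates, whose origin is the TCP and whose axes are the flange's). Camera axes: x right, y up, looking along -z (the intrinsics and any distortion apply to the point x, -y, -z); pixel columns grow to the right and rows downward; lengths in mm; the calibration is good to about 2 mm. A picture is of the moment at which its call begins: read the wrist's pose just before it.
- close_job(): hands the job in, once; it reports no verdict.
The state is a dict: "clock": time; "q": joint angles; "qvel": joint speeds; "joint_torque": joint torques, N m; "eef_pos": TCP position; "orientation": TCP orientation; "ft_force": force on the tool from outside, world axes, zero at the start; "ft_torque": the same for the moment, N m; "width": opening from 0.0 (shut) to 1.0 (fully open).
Only numpy, scipy, OpenCV 4.12 (cv2) and the standard library are available. Lean on these libraries where they do the work, as an engineer would, in place of code of your own. Each camera call takes 0.05 s, during which the arm holds its last target. There are 200 camera calls.

## Task

Close the filter bay of the water purifier: slide its flat cover all the way home under the overhanging lip, then turn the wing fastener a quarter turn clockwise until the slot along its wing lines up with the two index ribs on the frame, without pressing the cover down while turning. Then press the cover down against its rubber seal until it is flush with the frame, and finish while still holding it pressed with the gripper's fingers, with the cover home and the slot lined up. Leave the steel bowl, the jar and the mug where they stand.

Things in the scene. Friction and masses are not known exactly. Their poses are not given: they have to be found in the camera images.
- purifier: Grey and white water purifier fixed on the counter: low base 190 mm wide (own x), own y -165 to +140 mm; two frame sides at x = +-68 to +-95 mm, tops 90 mm above the counter, the cover between them; a tower at y +140 to +240 mm, 170 mm tall. Origin on the counter, straight below the fastener's axis when the cover is home. Own +y: direction in which the cover closes; z up. Yaw -0.3 to 0.3.
- cover: Flat white cover, 132 mm (x) by 160 mm (y) by 10 mm, about 0.2 kg, between the frame sides; it carries the fastener. Origin at counter level straight below the fastener's axis; axes as the purifier's. From that axis it reaches 55 mm towards -y, 105 mm towards +y. Unpressed its top is 95 mm above the counter, 5 mm proud of the frame; fully pressed, flush at 90 mm. It can be moved by its fastener.
- cover_slide (a joint): How far the cover is open, in m: 0 = fully home (hard stop), up to 0.11. It starts 0.06 to 0.10 open and moves along the purifier's +y to close. Sliding friction about 2 N.
- seal (a joint): How far the cover is pressed down on its springy rubber seal, in m: 0 = riding up on the seal, 0.005 = flush on the frame (hard stop). Springs back when let go. Pressing begins at about 3 N and takes about 10 to 11 N to be flush; a push on the cover or on the fastener does it.
- fastener (a joint): Angle of the wing fastener, rad, growing clockwise seen from above: 0 = wing and slot along the purifier's y; pi/2 = slot in line with the two ribs (purifier's x). Starts at 0.08 to 0.4; stop at 1.95, so it can be turned too far. Friction 0.06 N m, stays where left. A cam under the cover runs in a channel: it cannot turn beyond about 0.5 until the cover is home, and then locks the cover.
- fastener_grip (a point): Middle of the fastener's upright aluminium wing, on the turning axis, 118 mm above the counter while unpressed. The wing is 10 mm thick, 42 mm long, from 101 to 127 mm above the counter, on a round head 44 mm across whose top is at 101 mm; a dark slot line runs along the wing's top. Site x axis: across the wing; y: along it; z up.
- rib_near (a point): Top of the index rib on the frame side nearer the robot: a bright metal raised bar 22 mm long, 4 mm wide, about 3 mm high, at purifier x = -81.5 mm, y = 0. The fastener's axis lies midway between the two ribs when the cover is home.
- rib_far (a point): Top of the like index rib on the far frame side, at purifier x = +81.5 mm, y = 0.
- steel_bowl: Bystander: loose steel bowl, 170 mm across, 75 mm tall, right of the purifier. Origin: centre of its underside.
- jar: Bystander: loose glass jar, 64 mm across, 110 mm tall, on the right, farther off. Origin: centre of its underside.
- mug: Bystander: loose white mug, 80 mm across, 90 mm tall, on the left, beside or beyond the tower. Origin: centre of its underside.
- lip_edge (a point): Top of the edge of the overhanging lip, at the middle, at purifier y = +75 mm. The lip is a bridge from y +75 to +140 mm across the whole width, underside 112 mm, top 126 mm above the counter; the cover's leading edge goes under it.

How it is judged:
By the outcome, as a careful person would: the job done as asked, in the order asked, and still so for the second after the job is handed in, while the arm keeps its last pose, push and grip.
It also fails if it takes over 42 s, if anything falls off the work surface, if the arm or the gripper's body presses on something with over 40 N, if the wrist force passes 120 N, or if a joint passes its speed limit or range.

## Working session

There is one attempt and no reset: what is moved stays moved. The work goes in short steps, Python scripts to look and compute and a shell command to move; the robot and the scene stay as the last step left them, time stands still between calls to the robot, and variables do not carry over. Pictures are saved under pics/ and viewed, about 8 in all and at most 12, crops included, and the job is handed in when it is done.

```bash
ls; mkdir -p pics; cat > h.py <<'E'
import numpy as np, cv2
from station import status, optics, robot
from scipy.spatial.transform import Rotation as R
def ray(c,u,v,st=None):
    f=240/np.tan(np.radians(c["fov_y"]/2))
    d=np.array([(u-c["cx"])/f,-(v-c["cy"])/f,-1.0])
    if "camera_from_world" in c: M=np.linalg.inv(np.array(c["camera_from_world"]))
    else:
        T=np.eye(4);T[:3,:3]=R.from_quat(st["orientation"]).as_matrix();T[:3,3]=st["eef_pos"];M=T@np.array(c["hand_eye"])
    return M[:3,3],M[:3,:3]@d
def onz(c,u,v,z,st=None):
    o,d=ray(c,u,v,st); return o+d*(z-o[2])/d[2]
E
python3 - <<'E'
from h import *
st=status.get_state();print({k:np.round(v,3) for k,v in st.items()});print(robot.tips_ahead)
print(R.from_quat(st["orientation"]).as_matrix().round(3))
for n in ["top","side"]:
    c=optics.camera(n);cv2.imwrite(f"pics/{n}0.png",c["image"]);print(n,c["fov_y"],c["cx"],c["cy"],np.linalg.inv(c["camera_from_world"]).round(2).tolist(),[k for k in c])
    import pickle;pickle.dump(c,open(n+".pkl","wb"))
E
```

```text
pics
{'clock': np.float64(0.0), 'q': array([-9.050e-01,  3.860e-01,  7.000e-03, -1.000e-03, -1.194e+00,
       -2.590e-01]), 'qvel': array([-0.001,  0.001,  0.001, -0.001,  0.001,  0.   ]), 'joint_torque': array([ 2.0000e-03, -3.9229e+01,  1.8840e+01,  4.1860e+00, -5.0000e-03,
        0.0000e+00]), 'eef_pos': array([ 247.236, -573.79 ,  403.625]), 'orientation': array([-0.202,  0.979,  0.001, -0.   ]), 'ft_force': array([-0.392,  1.021, -0.217]), 'ft_torque': array([-0.028,  0.002, -0.046]), 'width': np.float64(1.002)}
173.4
[[-0.918 -0.395 -0.001]
 [-0.395  0.918  0.002]
 [ 0.     0.002 -1.   ]]
top 42.937673648172606 306.30313581016986 232.8816854555287 [[0.0, 1.0, -0.1, 426.48], [-1.0, 0.01, 0.01, 3.75], [0.01, 0.1, 1.0, 1344.81], [0.0, 0.0, 0.0, 1.0]] ['image', 'depth', 'fov_y', 'cx', 'cy', 'camera_from_world']
side 55.84546069078788 321.1562655192968 237.82392938541798 [[-0.87, 0.42, -0.26, 273.27], [-0.49, -0.73, 0.48, 512.18], [0.01, 0.55, 0.84, 1002.05], [0.0, 0.0, 0.0, 1.0]] ['image', 'depth', 'fov_y', 'cx', 'cy', 'camera_from_world']
```

View pics/top0.png

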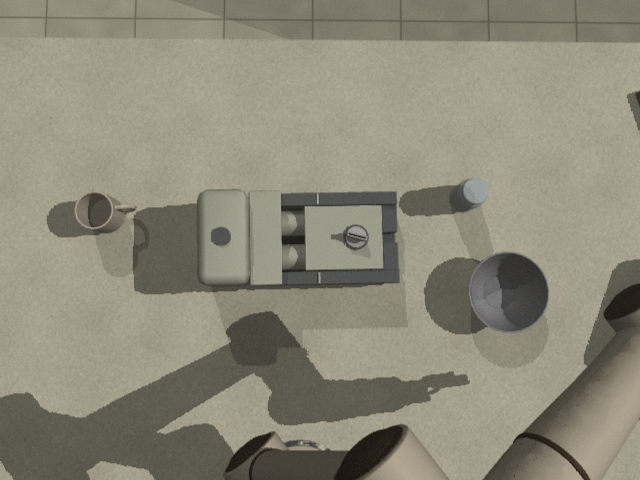

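The top view shows the purifier with its closing direction to image-left (world +y). The fastener is near (356,237), the ribs near (318,198) and (319,276), the bowl at (508,291), the jar at (472,193) and the mug at (97,212).

```bash
python3 - <<'E'
from h import *
import pickle
c=pickle.load(open("top.pkl","rb"));im=c["image"]
cv2.imwrite("pics/crop1.png",cv2.resize(im[180:300,240:410],None,fx=4.7,fy=4.7,interpolation=cv2.INTER_CUBIC))
g=cv2.cvtColor(im,cv2.COLOR_BGR2GRAY)
dark=(g<75).astype(np.uint8)
for (u0,u1,v0,v1) in [(310,328,190,206),(310,328,268,284)]:
    s=g[v0:v1,u0:u1].astype(float);m=s>115
    ys,xs=np.nonzero(m);print(len(xs),xs.mean()+u0,ys.mean()+v0,xs.min()+u0,xs.max()+u0,ys.min()+v0,ys.max()+v0)
    print(onz(c,xs.mean()+u0,ys.mean()+v0,93))
print(onz(c,356,237,101), onz(c,356,237,127))
print(c["depth"][225:250:4,340:372:4].round(0))
E
```

```text
75 318.2133333333333 193.02666666666667 310 327 190 203
[629.42666704 -36.1493428   93.        ]
47 317.97872340425533 272.06382978723406 310 327 268 282
[465.73401975 -35.99519737  93.        ]
[ 537.52953499 -113.50607924  101.        ] [ 535.20823098 -111.05504724  127.        ]
[[1259. 1259. 1258. 1257. 1254. 1258. 1258. 1264.]
 [1258. 1258. 1248. 1251. 1250. 1250. 1254. 1259.]
 [1252. 1254. 1222. 1224. 1222. 1252. 1249. 1254.]
 [1251. 1252. 1250. 1236. 1220. 1225. 1223. 1256.]
 [1255. 1253. 1252. 1248. 1248. 1248.    0. 1255.]
 [1258. 1259. 1250. 1246. 1250. 1247. 1249. 1254.]
 [1251. 1251. 1256. 1253. 1256. 1257. 1256. 1253.]]
```

View pics/crop1.png

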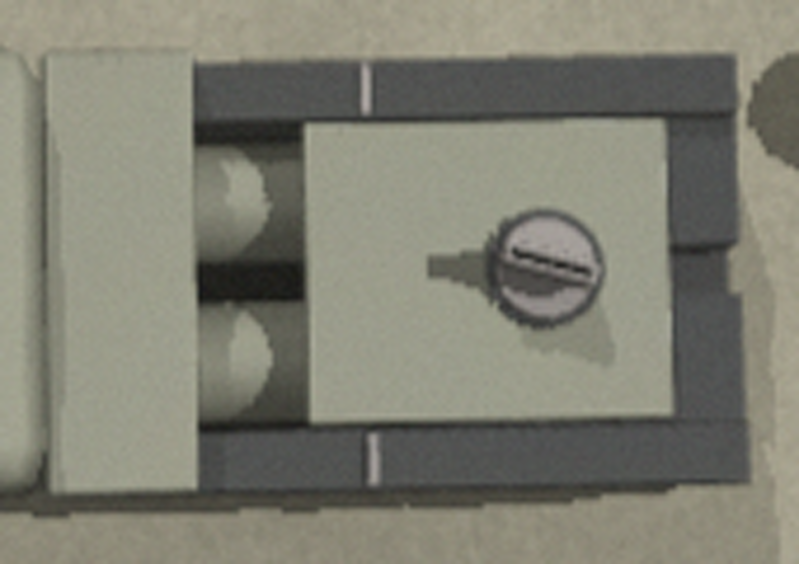

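The crop shows the far rib at crop (366,88), the near rib at (374,459), and the wing slot running from (512,250) to (592,272). The slot angle matches a small clockwise rotation.

```bash
python3 - <<'E'
from h import *
import pickle
c=pickle.load(open("top.pkl","rb"))
p=lambda x,y,z:onz(c,240+(x+.5)/4.7-.5,180+(y+.5)/4.7-.5,z)
f=p(366,88,93);n=p(374,459,93);d=f-n;yaw=np.arctan2(d[1],d[0]);print("ribs",f,n,np.linalg.norm(d),yaw)
a=p(512,250,127);b=p(592,272,127);w=(a+b)/2;d=a-b;print("wing",w,np.linalg.norm(d),"dir",np.arctan2(d[1],d[0]))
P=(f+n)/2;ey=np.array([-np.sin(yaw),np.cos(yaw)]);ex=np.array([np.cos(yaw),np.sin(yaw)])
print("home",P,"open",ey@(P-w)[:2],"side",ex@(P-w)[:2],"fast",yaw+np.pi/2-np.arctan2(d[1],d[0]))
# edges of lid (z95)
q=[p(304,124,95),p(667,120,95),p(671,415,95),p(310,422,95)]
for k in q: print(k)
s=status.get_state();print(s["eef_pos"])
E
```

```text
ribs [618.30713051 -34.64851897  93.        ] [455.11163052 -38.47852533  93.        ] 163.24043667957804 0.023464516063587865
wing [ 538.96950805 -113.18184869  127.        ] 35.38304648351785 dir 1.3060313269247594
home [536.70938051 -36.56352215  93.        ] open 76.65026304468905 side -0.46185838671552315 fast 0.2882295159337249
[601.85761125  -7.3568693   95.        ]
[ 604.53691332 -167.21346307   95.        ]
[ 474.7446981  -167.93553009   95.        ]
[471.0174451  -10.51407774  95.        ]
[ 247.2615653  -573.80438652  403.73767623]
```

```bash
python3 -m creep '[[1,-1,0.69,0,0,0,0],[1,-1,0.69,0,0,0,0],[1,-1,0.69,0,0,0,0],[1,-1,0.69,0,0,0,0],[1,-1,0.69,0,0,0,0],[1,-1,0.69,0,0,0,0],[1,-1,0.69,0,0,0,0],[1,-1,0.69,0,0,0,0]]'; python3 -m creep '[[1,-1,0.69,0,0,0,0],[1,-1,0.69,0,0,0,0],[1,-1,0.69,0,0,0,0],[1,-1,0.69,0,0,0,0],[1,-1,0.69,0,0,0,0],[1,-1,0.69,0,0,0,0],[1,-1,0.69,0,0,0,0],[1,-1,0.69,0,0,0,0]]'; python3 -m creep '[[1,-1,0.69,0,0,0,0],[1,-0.9,0.6,0,0,0,0],[1,0,0,0.2,0,0,-10.3],[1,0,0,0.2,0,0,-10.3],[1,0,0,0.2,0,0,-10.3],[1,0,0,0.2,0,0,-10.3],[1,0,0,0.2,0,0,-10.3],[1,0,0,0,0,0,0]]'
cat > wr.py <<'E'
from h import *
import sys,pickle
st=status.get_state();c=optics.camera("wrist");pickle.dump((st,c),open("wrist.pkl","wb"))
cv2.imwrite(f"pics/{sys.argv[1]}.png",c["image"])
Rm=R.from_quat(st["orientation"]).as_matrix()
print("t",st["clock"],st["eef_pos"].round(1) if hasattr(st["eef_pos"],"round") else st["eef_pos"],"yang",np.degrees(np.arctan2(Rm[1,1],Rm[0,1])),Rm.round(3).tolist(),np.round(st["ft_force"],1),np.round(st["q"],2))
E
python3 wr.py w1
```

```text
clock: 1.1
eef_pos: [376.7, -367.1, 404.3]
orientation: [-0.202, 0.979, 0.0, -0.0]
ft_force: [1.0, -0.3, 0.1]
width: 1.002
clock: 2.1
eef_pos: [505.8, -161.3, 404.3]
orientation: [-0.202, 0.979, 0.0, -0.0]
ft_force: [-0.5, 0.2, -0.1]
width: 1.0
clock: 3.1
eef_pos: [536.1, -113.8, 378.9]
orientation: [-0.607, 0.795, 0.001, -0.001]
ft_force: [-0.2, -0.6, -0.1]
width: 0.998
t 3.1 [ 536.1 -113.8  378.9] yang 164.67725405119253 [[-0.264, -0.964, -0.002], [-0.964, 0.264, 0.0], [0.0, 0.002, -1.0]] [-0.2 -0.6 -0.1] [ 0.09  0.28 -0.22 -0.   -1.08 -0.35]
```

View pics/w1.png

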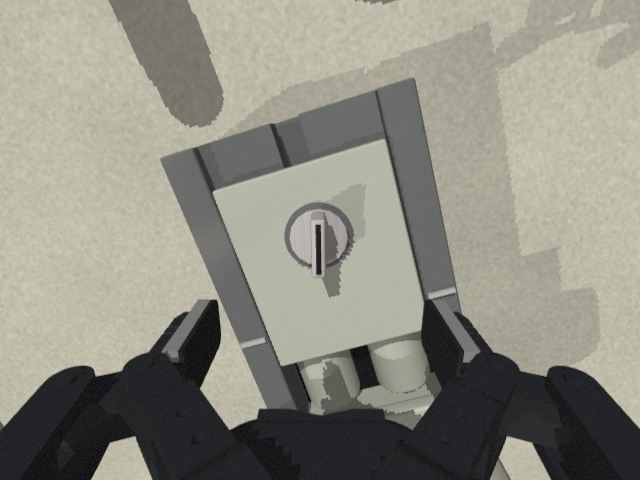

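The wrist view shows the wing slot upright, from (318,224) to (319,277), so it is square to the jaws. The ribs are at (253,342) and (442,293).

```bash
python3 - <<'E'
from h import *
import pickle
st,c=pickle.load(open("wrist.pkl","rb"))
im=c["image"];g=cv2.cvtColor(im,cv2.COLOR_BGR2GRAY)
s=g[215:285,308:330]<70
n,l,stt,cen=cv2.connectedComponentsWithStats(s.astype(np.uint8));print(stt,cen)
a=onz(c,318,224,127,st);b=onz(c,318.7,277,127,st);d=b-a
print("wing",(a+b)/2,np.linalg.norm(d),np.degrees(np.arctan2(d[1],d[0])))
r1=onz(c,253,342,93,st);r2=onz(c,442,293,93,st);print("ribs",r1,r2,(r1+r2)/2,np.arctan2(*(r2-r1)[[1,0]]))
e=(a+b)/2-st["eef_pos"];print("tool shift",R.from_quat(st["orientation"]).inv().apply(e))
print(np.sort(c["depth"][230:272,314:323].ravel())[[20,60,100]])
E
```

```text
[[   0    0   22   70 1299]
 [   8   10    5   49  233]
 [  19   49    3    3    7]
 [   2   50    1    1    1]] [[10.52655889 34.66512702]
 [10.10300429 33.0472103 ]
 [20.         50.        ]
 [ 2.         50.        ]]
wing [ 538.16183884 -110.72649339  127.        ] 38.035882900277215 75.23742972582781
ribs [617.07797279 -34.42354937  93.        ] [454.62217736 -37.4336868   93.        ] [535.85007507 -35.92861808  93.        ] -3.1230658106188933
tool shift [ -3.5918656   -1.64530582 251.93104148]
[230.60599 231.68864 232.6219 ]
```

```bash
python3 -m creep '[[1,-0.1,-0.07,0.9,0,0,0],[1,0,0,0.9,0,0,0],[1,0,0,0.9,0,0,0],[1,0,0,0.9,0,0,0],[1,0,0,0.3,0,0,0],[-1,0,0,0,0,0,0],[-1,0,0,0,0,0,0],[-1,0,0,0,0,0,0]]';  python3 -m creep '[[-1,0,0,0,0,0,0],[-1,0,0,0,0,0,0],[-1,0,0,0,0,0,0],[-1,0,0,0,0,0,0]]'
```

```text
clock: 4.15
eef_pos: [538.9, -111.8, 283.1]
orientation: [-0.607, 0.794, -0.001, 0.001]
ft_force: [-0.6, 0.3, 0.2]
width: 0.379
clock: 4.65
eef_pos: [538.4, -111.8, 282.4]
orientation: [-0.607, 0.794, 0.0, -0.0]
ft_force: [-3.3, 1.4, 4.2]
width: 0.101
```

```bash
python3 -m creep '[[-1,0,0,-0.04,0,0,0],[-1,-0.4,0.12,0,0,0,0],[-1,-0.67,0.2,0,0,0,0],[-1,-0.67,0.2,0,0,0,0],[-1,-0.54,0.16,0,0,0,0],[-1,-0.4,0.12,0,0,0,0],[-1,0,0,0,0,0,0]]'
```

```text
clock: 5.52
eef_pos: [536.7, -40.6, 283.0]
orientation: [-0.608, 0.794, 0.001, 0.0]
ft_force: [-3.8, 2.3, 1.4]
width: 0.101
```

```bash
for i in 1; do python3 -m creep '[[-1,-0.12,0.036,0,0,0,0],[-1,-0.04,0.012,0,0,0,0],[-1,0,0,0,0,0,0]]'; python3 -m creep '[[-1,-0.05,0.015,0,0,0,0],[-1,0,0,0,0,0,0]]'; python3 -m creep '[[-1,-0.05,0.015,0,0,0,0],[-1,0,0,0,0,0,0]]'; done
```

```text
clock: 5.9
eef_pos: [536.7, -38.1, 283.0]
orientation: [-0.607, 0.795, 0.0, -0.0]
ft_force: [-2.5, -0.5, -1.0]
width: 0.093
clock: 6.15
eef_pos: [536.6, -36.6, 283.0]
orientation: [-0.607, 0.794, 0.0, -0.0]
ft_force: [-2.1, -2.5, -1.7]
width: 0.1
clock: 6.4
eef_pos: [536.6, -35.1, 283.0]
orientation: [-0.607, 0.794, 0.0, -0.0]
ft_force: [-2.7, -3.0, -2.3]
width: 0.101
```

```bash
python3 -m creep '[[-1,-0.06,0.018,0,0,0,0],[-1,0,0,0,0,0,0]]'; python3 -m creep '[[-1,-0.06,0.018,0,0,0,0],[-1,0,0,0,0,0,0]]'; python3 wr.py w2
```

```text
clock: 6.65
eef_pos: [536.6, -34.3, 283.0]
orientation: [-0.607, 0.794, -0.0, -0.001]
ft_force: [-2.0, -7.0, -2.7]
width: 0.101
clock: 6.9
eef_pos: [536.6, -33.6, 283.0]
orientation: [-0.608, 0.794, -0.001, -0.002]
ft_force: [-1.6, -11.5, -4.3]
width: 0.104
t 6.9 [536.6 -33.6 283. ] yang 164.8181510218621 [[-0.262, -0.965, -0.001], [-0.965, 0.262, -0.003], [0.003, 0.001, -1.0]] [ -1.6 -11.5  -4.3] [ 0.24  0.36 -0.37  0.   -0.84 -0.51]
```

```bash
python3 -m creep '[[-1,0.06,-0.016,0,0,0,0],[-1,0,0,0,0,0,0],[-1,0,0,0,0,0,6],[-1,0,0,0,0,0,8],[-1,0,0,0,0,0,8],[-1,0,0,0,0,0,0]]'; python3 wr.py w3
```

```text
clock: 7.7
eef_pos: [536.6, -34.3, 283.0]
orientation: [-0.444, 0.896, -0.0, -0.001]
ft_force: [-1.2, -6.2, -2.9]
width: 0.102
t 7.7 [536.6 -34.3 283. ] yang 142.74180918237278 [[-0.605, -0.796, -0.001], [-0.796, 0.605, -0.001], [0.002, -0.0, -1.0]] [-1.2 -6.2 -2.9] [ 0.24  0.36 -0.37  0.   -0.84 -0.89]
```

View pics/w3.png

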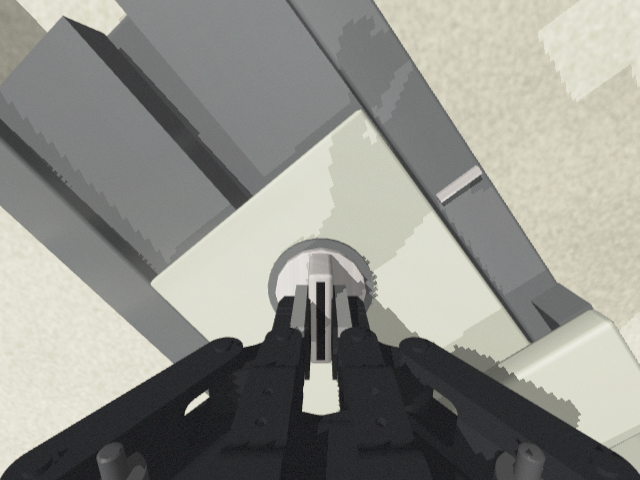

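The slot is upright in the jaws (x≈321, y 282–361), and the wing turned with the gripper past 0.5 rad, so the cover is home. I'll keep turning.

```bash
python3 -m creep '[[-1,0,0,0,0,0,8],[-1,0,0,0,0,0,9],[-1,0,0,0,0,0,9],[-1,0,0,0,0,0,9],[-1,0,0,0,0,0,9],[-1,0,0,0,0,0,5.5],[-1,0,0,0,0,0,0],[-1,0,0,0,0,0,0]]'; python3 wr.py w4
```

```text
clock: 8.75
eef_pos: [536.6, -34.5, 283.0]
orientation: [-0.029, 1.0, -0.001, -0.0]
ft_force: [-0.6, -7.1, -3.6]
width: 0.1
t 8.75 [536.6 -34.5 283. ] yang 93.28683856102117 [[-0.998, -0.057, -0.001], [-0.057, 0.998, -0.002], [0.001, -0.002, -1.0]] [-0.6 -7.1 -3.6] [ 0.24  0.36 -0.37  0.   -0.84 -1.75]
```

View pics/w4.png

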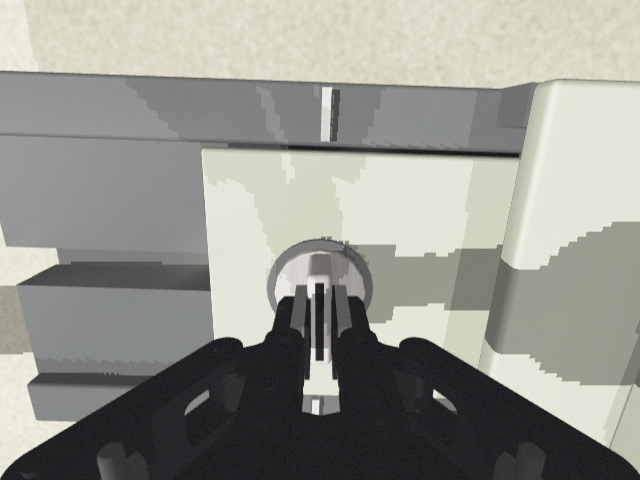

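The slot runs (320,283)–(320,360). The nearer rib shows at (328,113) and the farther one between the fingers at about (318,405).

```bash
cat > ang.py <<'E'
from h import *
import pickle
st,c=pickle.load(open("wrist.pkl","rb"));g=cv2.cvtColor(c["image"],cv2.COLOR_BGR2GRAY)
def line(m,z,u0,v0):
    n,l,s,_=cv2.connectedComponentsWithStats(m.astype(np.uint8));k=1+np.argmax(s[1:,4]);ys,xs=np.nonzero(l==k)
    P=np.array([onz(c,x+u0,y+v0,z,st)[:2] for x,y in zip(xs,ys)]);m0=P.mean(0);d=np.linalg.svd(P-m0,full_matrices=False)[2][0]
    print(s[k],(xs.mean()+u0,ys.mean()+v0),m0.round(1),np.degrees(np.arctan(d[1]/d[0])).round(2));return m0
zs=127
w=line(g[275:365,314:326]<60,zs,314,275)
a=line(g[85:145,318:332]>185,93,318,85)
b=line(g[396:416,308:330]>185,93,308,396)
d=a-b;print("ribline deg",np.degrees(np.arctan(d[1]/d[0])),"mid",(a+b)/2, np.linalg.norm(d))
E
python3 ang.py
```

```text
[  1   9   9  76 576] (np.float64(319.25694444444446), np.float64(319.75694444444446)) [535.2 -35.3] 2.9
[  3   2  11  55 492] (np.float64(325.6158536585366), np.float64(113.3069105691057)) [454.3 -37.2] 1.53
[ 4  4  7 15 99] (np.float64(315.020202020202), np.float64(406.57575757575756)) [611.5 -33.7] 3.4
ribline deg 1.3029565334137025 mid [532.89212514 -35.44127012] 157.15642295368457
```

```bash
python3 -m creep '[[-1,0,-0.03,0,0,0,1.8],[-1,0,0,0,0,0,0],[-1,0,0,0,0,0,0]]'; python3 wr.py w5; python3 ang.py
```

```text
clock: 9.18
eef_pos: [536.7, -34.7, 283.0]
orientation: [-0.013, 1.0, -0.0, -0.0]
ft_force: [-2.6, -6.2, -3.0]
width: 0.1
t 9.175 [536.7 -34.7 283. ] yang 91.51308883243588 [[-1.0, -0.026, -0.001], [-0.026, 1.0, -0.001], [0.001, -0.001, -1.0]] [-2.6 -6.2 -3. ] [ 0.24  0.36 -0.37  0.   -0.84 -1.78]
[  2   9   8  76 592] (np.float64(319.5945945945946), np.float64(320.68918918918916)) [535.6 -35.3] 1.75
[  0   2   7  54 378] (np.float64(321.0), np.float64(113.5)) [454.4 -36.8] 1.49
[  8   4   8  15 111] (np.float64(319.2792792792793), np.float64(406.7837837837838)) [611.5 -33.7] 0.26
ribline deg 1.1364157246645743 mid [532.99469193 -35.24518204] 157.1253989747971
```

```bash
python3 -m creep '[[-1,0,0,0,0,0,0.4],[-1,0,0,0,0,0,0]]'; python3 -m creep '[[-1,0,0,0.08,0,0,0],[-1,0,0,0.04,0,0,0],[-1,0,0,0,0,0,0]]'; python3 -m creep '[[-1,0,0,0.06,0,0,0],[-1,0,0,0.04,0,0,0],[-1,0,0,0,0,0,0]]'; 
```

```text
clock: 9.48
eef_pos: [536.7, -34.7, 283.0]
orientation: [-0.01, 1.0, -0.0, -0.0]
ft_force: [-2.9, -5.6, -3.7]
width: 0.1
clock: 9.85
eef_pos: [536.8, -34.7, 281.5]
orientation: [-0.01, 1.0, -0.001, 0.0]
ft_force: [-4.6, -5.0, 5.3]
width: 0.097
clock: 10.22
eef_pos: [536.8, -34.7, 279.6]
orientation: [-0.01, 1.0, -0.001, 0.0]
ft_force: [-5.4, -4.7, 8.3]
width: 0.095
```

```bash
python3 -m creep '[[-1,0,0,0.06,0,0,0],[-1,0,0,0.04,0,0,0],[-1,0,0,0,0,0,0]]'; python3 -m creep '[[-1,0,0,0.06,0,0,0],[-1,0,0,0,0,0,0]]';python3 -m creep '[[-1,0,0,0.06,0,0,0],[-1,0,0,0,0,0,0]]'
```

```text
clock: 10.6
eef_pos: [536.8, -34.7, 277.8]
orientation: [-0.01, 1.0, -0.001, 0.0]
ft_force: [-6.1, -4.3, 12.1]
width: 0.096
clock: 10.85
eef_pos: [536.9, -34.7, 277.7]
orientation: [-0.011, 1.0, -0.001, 0.001]
ft_force: [-9.6, -4.1, 18.6]
width: 0.098
clock: 11.1
eef_pos: [536.9, -34.7, 277.6]
orientation: [-0.011, 1.0, -0.001, 0.001]
ft_force: [-12.0, -3.5, 26.0]
width: 0.1
```

```bash
python3 -m creep '[[-1,0,0,-0.03,0,0,0],[-1,0,0,0,0,0,0],[-1,0,0,0,0,0,0]]'; python3 wr.py w6; python3 ang.py; python3 - <<'E'
from h import *
c=optics.camera("side");cv2.imwrite("pics/s1.png",c["image"])
t=optics.camera("top");cv2.imwrite("pics/t1.png",t["image"])
E
```

```text
clock: 11.48
eef_pos: [536.9, -34.7, 277.6]
orientation: [-0.011, 1.0, -0.001, 0.001]
ft_force: [-11.1, -3.5, 22.0]
width: 0.097
t 11.475 [536.9 -34.7 277.6] yang 91.23485889695995 [[-1.0, -0.022, 0.002], [-0.022, 1.0, -0.002], [-0.002, -0.002, -1.0]] [-11.1  -3.5  22. ] [ 0.24  0.37 -0.38  0.   -0.82 -1.79]
[  2   8   8  76 584] (np.float64(319.64383561643837), np.float64(320.1986301369863)) [532.6 -35.4] 1.28
[  0   0   7  55 384] (np.float64(320.9921875), np.float64(111.9296875)) [454.7 -36.6] 1.16
[ 9 10  8  9 68] (np.float64(320.5), np.float64(410.0)) [609.4 -33.6] 1.04
ribline deg 1.1139360628624413 mid [532.04352691 -35.07583915] 154.75769831144498
```

View pics/w6.png

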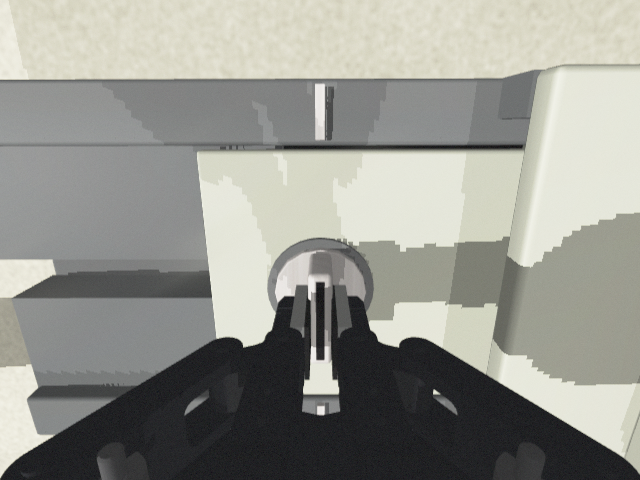

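View pics/s1.png

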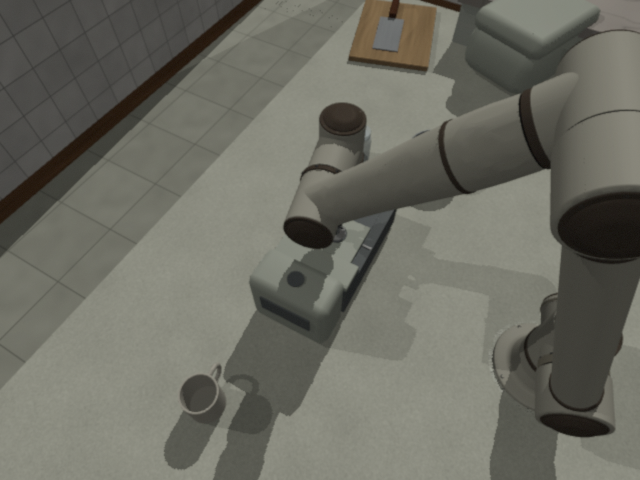

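The slot (x≈320) lies in line with both ribs, at (321,112) and (320,410). The side view shows the mug undisturbed. One quick flushness check from depth, then I hand in.

```bash
python3 - <<'E'
from h import *
import pickle
for name in ["wrist.pkl"]:
    st,c=pickle.load(open(name,"rb"))
    for u,v in [(240,115),(420,115),(240,180),(420,200),(420,180)]:
        d=np.median(c["depth"][v-6:v+7,u-6:u+7]);o,r=ray(c,u,v,st);print(u,v,(o+r*d)[2].round(1))
E
```

```text
240 115 90.1
420 115 90.1
240 180 90.1
420 200 90.0
420 180 90.1
```

```bash
python3 -c "
from station import close_job,status
print(status.get_state()['ft_force']);print(close_job())"
```

```text
[-10.20812304  -3.11512104  21.48774729]
the job is handed in; nothing more can be done
None
```

The filter bay is closed and I handed the job in at about 11.6 s, with the gripper still holding the cover pressed. `close_job()` gave no verdict.

**What I did:** I gripped the fastener's wing and slid the cover about 77 mm until it met its stop. I then turned the wing clockwise to the ribs and pressed the cover down with the fingers until it stopped.

**Last checks:**
- **Home:** the push force rose against the stop, and the fastener then turned past its 0.5 rad block, which it can only do with the cover home.
- **Slot:** it lay at 1.28° against 1.11° for the line through the ribs, so about 0.2° apart.
- **Flush:** the wrist camera's depth gave 90.0–90.1 mm for the cover top and 90.1 mm for the frame. The hold was about 21 N downward, with about 10 N sideways.
- **No pressing while turning:** the vertical force at the wrist showed a slight pull upward of about 3–4 N at each reading around the turn. When the gripper first closed, before sliding, it pushed down about 4 N for a moment, and I eased that off.
- **Bystanders:** the last side picture shows the mug standing. I did not check the bowl and jar in a final picture; the arm passed well above them.

One estimate disagreed: the distance between the ribs in the final wrist view came out at 155 mm instead of 163 mm, because the fingers partly hide the far rib. This barely affects the angle.

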